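# Reload the drop-in tape block from the tape stand

### The job

One bay of the two-bay tape block holds only a bare cardboard core: move that core into the black tub and refill the emptied bay with the widest roll from the tape stand, slid straight up off its post and set gently down into the bay until it lies flat on the bay's floor. The narrow roll that sits on top of it on the post has to come off first: lay it flat inside the shallow wooden tray. Leave the other post's two rolls, the part-used roll in the other bay and everything else on the table where they are.

Things in the scene. Friction and masses are not known exactly. Their poses are not given: they have to be found in the camera images.
- stand: fixed tape stand: steel base plate 80 (x) x 170 (y) x 10 mm; two upright round posts, diameter 20 mm, at y = -40 and +40 mm, tips 74 mm above the table; round each foot a boss, diameter 36 mm, its top 20 mm up, carries the rolls. Origin: centre of the underside, z up. Bottle near its +y end, glue stick beyond its -y end, paint tube at -x: grasps closing along its x axis have most room
- post0 (a point): centre line of the stand's post at its y = -40 mm, at the boss top where the lowest roll rests (20 mm above the table)
- post1 (a point): the same for the post at y = +40 mm
- wide_roll: the new roll: cream paper tape, outside diameter 58, bore 28, height 25 mm, about 60 g; lies at the bottom of one of the two posts (either), under a narrower roll of 50 mm diameter. Origin: centre of its underside, z along the bore
- thin_roll: the other post's bottom roll, nearly used up: outside diameter 44, bore 28, height 25 mm, also under a 50 mm roll. To be left alone. Origin: centre of its underside
- top_roll_a: narrow cream tape roll, outside diameter 50, bore 28, height 19 mm, about 35 g, resting on top of the bottom roll of one post (underside 45 mm above the table). Origin: centre of its underside
- top_roll_b: identical narrow roll on the other post. Only the one that lies on the wide roll is to be moved
- block: fixed grey tape block 84 (x) x 165 (y) x 18 mm high with two round bays side by side along its y axis, diameter 64 mm, 10 mm deep, floors 8 mm above the table. Origin: centre of the underside, z up
- bay0 (a point): centre of the floor of the bay at the block's y = -38 mm (8 mm above the table)
- bay1 (a point): centre of the floor of the bay at the block's y = +38 mm
- core: bare cardboard core left in one of the bays (either), upright, not always centred: outside diameter 32, bore 26, height 25 mm, 12 g; it stands 15 mm proud of the block's top. Origin: centre of its underside
- used_roll: part-used tape roll in the other bay, outside diameter 46, height 25 mm. To be left alone. Origin: centre of its underside
- tray: fixed shallow wooden tray 110 (x) x 130 (y) mm outside, walls 4 mm thick and 14 mm high, floor 4 mm above the table. Origin: centre of the underside
- tub: fixed open round black tub, mouth diameter 90 outside and about 84 mm inside, 50 mm high. Origin: centre of the underside
- bottle: bystander: upright clear bottle, diameter 56, height 140 mm. Origin: centre of its underside
- glue: bystander: upright white glue stick, diameter 28, height 85 mm. Origin: centre of its underside
- paint_tube: bystander: lying paint tube 22 x 103 x 18 mm. Origin: under the middle of its metal part
- pebble_a: bystander: flat white pebble, diameter 56, height 21 mm, near the block. Origin: centre of its underside
- pebble_b: bystander: the same, other pebble
- eraser: bystander: white eraser 48 x 22 x 13 mm beyond the block's +y end. Origin: centre of its underside
- jar: bystander: fixed glass jar, diameter 58, height 85 mm, with pens that reach to 150 mm, beyond the block's -y end. Origin: centre of the underside
There are look-alikes about, which are no part of the job. Leave any pink or purple look-alike of the core alone.

How it is judged (in metres and radians):
On the way:
1. the wide roll has been slid up off its post (z of wide_roll in the frame of stand above 0.065 m), for 0.1 s.
At the end, for the whole second after the job is handed in: Wide roll flat in the core's former bay (6 mm of centre, 3 mm of the floor, 0.08 rad); core inside the tub; the narrow roll from above it wholly inside the tray, flat (0.12 rad); the other narrow roll still on the thin roll on its post; all at rest ((horizontal distance between wide_roll and bay0 below 0.006 m or horizontal distance between wide_roll and bay1 below 0.006 m) and z of wide_roll in the frame of block below 0.011 m and angle between wide_roll's own z axis and vertical below 0.08 rad and horizontal distance between core and tub below 0.045 m and z of core in the frame of tub below 0.045 m and ((x of top_roll_a in the frame of tray between -0.036 and 0.036 m and y of top_roll_a in the frame of tray between -0.046 and 0.046 m and z of top_roll_a in the frame of tray below 0.012 m and angle between top_roll_a's own z axis and vertical below 0.12 rad and horizontal distance between top_roll_b and thin_roll below 0.01 m and z of top_roll_b in the frame of stand above 0.04 m) or (x of top_roll_b in the frame of tray between -0.036 and 0.036 m and y of top_roll_b in the frame of tray between -0.046 and 0.046 m and z of top_roll_b in the frame of tray below 0.012 m and angle between top_roll_b's own z axis and vertical below 0.12 rad and horizontal distance between top_roll_a and thin_roll below 0.01 m and z of top_roll_a in the frame of stand above 0.04 m)) and linear speed of each of wide_roll, core, top_roll_a, top_roll_b below 0.02 m/s); the robot touches nothing.
It fails at once if a bystander was moved by more than 20 mm (distance of any of bottle, glue, paint_tube, pebble_a, pebble_b, eraser from where it was at the start of the episode above 0.02 m).
It fails at once if the part-used roll was taken out of its bay, or moved by more than 18 mm (distance of used_roll from where it was at the start of the episode above 0.018 m).
It fails at once if the other post's bottom roll was moved by more than 15 mm (distance of thin_roll from where it was at the start of the episode above 0.015 m).
It fails at once if both narrow rolls were moved from their posts (distance of each of top_roll_a, top_roll_b from where it was at the start of the episode above 0.03 m).
It fails at once if the wide roll was slammed or rammed into the block (over 40 N) (contact force between wide_roll and block above 40 N).
It also fails if it takes over 69 s, if anything falls off the work surface, if the arm or the gripper's body presses on something with over 40 N, if the wrist force passes 120 N, or if a joint passes its speed limit or range.

### The arm

A 6-joint arm with a two-finger parallel gripper is mounted at the origin on the work surface. World frame = base frame: x ahead of the robot, y to its left, z up, the work surface at z = 0. Lengths are in mm, angles in rad, forces in N, time in s.
With the tool pointing down it reaches from about 350 to 775 mm from the base axis. Payload 7.3 kg.
Tool frame: the origin (TCP) lies on the front face of the gripper's body, between the roots of the fingers; the fingertips stand 66 mm ahead of it and the grasp point (between the pads) lies 47 mm ahead of it (bot.tip_extent is the distance from the TCP to the fingertips, in mm); z points along the fingers, y is the line along which they close (so a half turn about z gives the same grasp; the last joint's range is limited). The gripper opens to 92 mm and grips with 3 to 60 N. Pads are 19 mm wide; open, the fingers measure 130 mm over their backs; the gripper's body (75 mm by 190 mm) begins 47 mm behind the grasp point.
Start: joints at [-1.368, 0.342, 1.524, -0, 1.275, -0.146], TCP at [179.451, -493.392, 292.241] pointing down, gripper open.
Joint ranges: [-2.53, 2.53], [-0.77, 2.02], [0.04, 2.7], [-1, 4.14], [0.28, 2.66], [-3.11, 3.11]. Speed limits (rad/s): [2.57, 2.57, 3.14, 3.14, 3.14, 3.14].

### API

Orientations are given as [roll, pitch, yaw] about the fixed x, y, z axes, in that order (R = Rz(yaw) Ry(pitch) Rx(roll)).
In Python, from plant import readout, viewer, order, bot gives the robot as it stands.
- The arm moves only by the shell command python3 -m creep 'ROWS'. ROWS is text: rows parted by semicolons, each of 7 numbers parted by spaces: the shift along the world's x, y, z in m, then the turn, a rotation vector about the world's x, y, z in rad, then the opening in per cent of the stroke, from 0 (shut) to 100 (fully open). A call has 1 to 8 rows; each row shifts and turns the commanded pose from where the row before left it; what a row does not reach is not made up. A row lasts 1/12 s, in which the tool goes at most 41.7 mm and 7.16 degrees, less where a joint would pass 70% of its speed; a pose out of reach is approached as far as the arm can. A call is refused whole if a number of a shift passes 0.0417 or a number of a turn 0.125, either way. A call with a gripper value outside its range is refused whole. The fingers move at their own pace and stop on an object; the grip force is fixed at half the most. Time passes only in rows, so rows that do not move let the fingers close. It gives the time, the measured TCP pose, the force, the opening and the grip force at its end, in the units of the state.
- readout.get_obs(): the state, without advancing time (a new reading comes with each control period).
- viewer.capture(name): name is "scene" or "top" or "wrist"; returns the picture (384x512x3 uint8, red, green, blue); there is no depth.
- viewer.camera_info(name): a dict with "fx", "fy", "cx", "cy" (pixels), "origin" and "rotation" of the camera in the world. Camera axes: x right, y up, looking along -z (the intrinsics and any distortion apply to the point x, -y, -z); pixel columns grow to the right and rows downward; lengths in mm; the calibration is good to about 2 mm. A picture is of the moment at which its call begins: read the wrist's pose just before it. camera_info takes no time and is no camera call; for the wrist camera it gives the pose at the moment of the call.
- order.close_job(): hands the job in; it is judged then, once.
The state is a dict: "time": time; "joint_positions": joint angles; "dq": joint speeds; "tau": joint torques, N m; "tool_pos": TCP position; "tcp_rot": TCP orientation; "contact_force": force on the tool from outside, world axes, zero at the start; "moment": the same for the moment, N m; "grip_width": finger opening in mm; "finger_force": force on a finger pad.
Only numpy, scipy, OpenCV 4.12 (cv2) and the standard library are available. Lean on these libraries where they do the work, as an engineer would, in place of code of your own. Each camera call takes 0.05 s, during which the arm holds its last target. There are 200 camera calls.

## Working session

There is one attempt and no reset: what is moved stays moved. The work goes in short steps, Python scripts to look and compute and a shell command to move; the robot and the scene stay as the last step left them, time stands still between calls to the robot, and variables do not carry over. Pictures are saved under pics/ and viewed, at most 12 in all, crops included, and the job is handed in when it is done.

```bash
ls; mkdir -p pics
cat > h.py <<'E'
import numpy as np, cv2
from plant import readout, viewer, order, bot
def save(n,img): cv2.imwrite('pics/'+n+'.png',img[:,:,::-1])
def ray(ci,u,v):
    d=np.array([(u-ci['cx'])/ci['fx'],-(v-ci['cy'])/ci['fy'],-1.0]); return np.array(ci['rotation'])@d
def onz(ci,u,v,z):
    o=np.array(ci['origin']); d=ray(ci,u,v); return (o+d*(z-o[2])/d[2])[:2]
def proj(ci,p):
    q=np.array(ci['rotation']).T@(np.array(p,float)-np.array(ci['origin'])); return np.array([ci['cx']+ci['fx']*q[0]/-q[2], ci['cy']-ci['fy']*q[1]/-q[2]])
E
python3 - <<'E'
from h import *
for n in ('scene','top'):
    im=viewer.capture(n); np.save(n+'.npy',im); save(n,im)
    ci=viewer.camera_info(n); print(n,ci)
t=np.load('top.npy'); save('top2',cv2.resize(t,(800,600)))
print(viewer.camera_info('wrist'))
print(readout.get_obs())
E
```

```text
pics
scene {'fx': 363.07513046138985, 'fy': 363.07513046138985, 'cx': 247.35274542685227, 'cy': 191.66727394670642, 'origin': array([1113.04688238,  165.93216522,  808.19932935]), 'rotation': array([0.64309103, 0.00537038, 1.85012522])}
top {'fx': 392.8604108502206, 'fy': 392.8604108502206, 'cx': 259.1175076651131, 'cy': 192.9834225676836, 'origin': array([ 364.87242053,   -4.283733  , 1212.03843392]), 'rotation': array([ 0.16648067, -0.00457579, -1.5529717 ])}
{'fx': 267.7560673486346, 'fy': 267.7560673486346, 'cx': 260.07681158034455, 'cy': 192.77789366127678, 'origin': array([ 253.2034905 , -466.99962696,  383.21964107]), 'rotation': array([-2.99497525e-01,  6.85501461e-04, -1.22183220e+00])}
{'time': 0.1, 'joint_positions': array([-1.36801354e+00,  3.42625793e-01,  1.52488727e+00, -7.05366917e-07,
        1.27541027e+00, -1.46033940e-01]), 'dq': array([-0.00019618, -0.00067212, -0.00240524,  0.00054854,  0.00033969,
       -0.00068889]), 'tau': array([ 1.51098975e-03, -4.32004559e+01, -2.44694638e+01,  7.19193695e-02,
        5.25570440e-02, -5.85869043e-05]), 'tool_pos': array([ 179.38783102, -493.11998871,  291.64049695]), 'tcp_rot': array([-3.14027604e+00, -1.92966708e-04,  3.48816807e-01]), 'contact_force': array([ 0.18183732, -0.28954345, -1.03858327]), 'moment': array([ 0.05873127, -0.00556581,  0.08413761]), 'finger_force': 0.0, 'grip_width': 91.79678407396557}
```

View pics/top2.png

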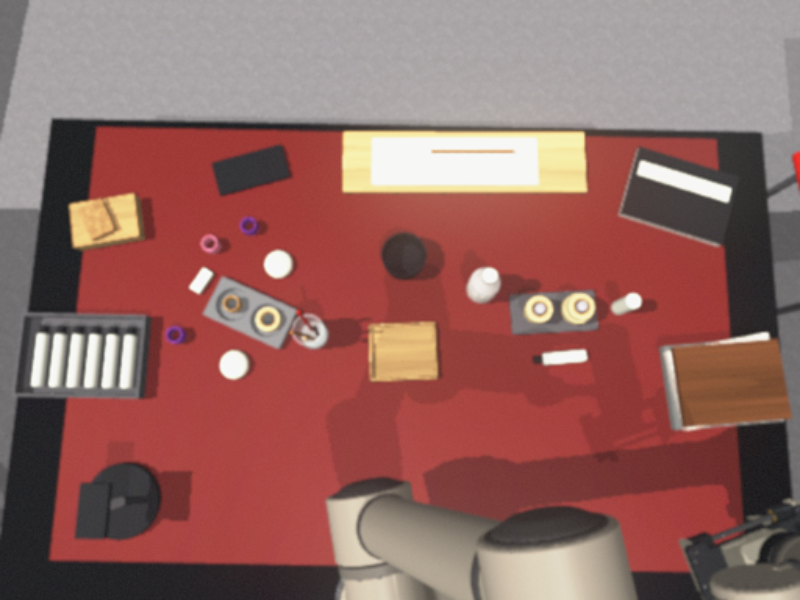

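View pics/scene.png

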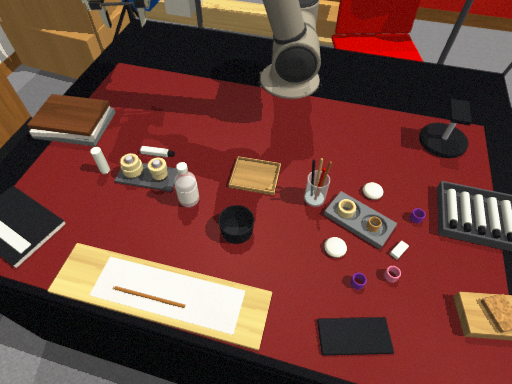

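```bash
cat >> h.py <<'E'
from scipy.spatial.transform import Rotation as R
def cam(n):
    ci=dict(viewer.camera_info(n)); ci['rotation']=R.from_euler('xyz',ci['rotation']).as_matrix(); return ci
E
python3 - <<'E'
from h import *
t=np.load('top.npy');s=np.load('scene.npy')
c=cam('top')
k=1/1.5625
for n,u,v,z in [('core',232,302,33),('used',268,319,33),('top1',540,308,64),('top0',580,307,64),('tip1',540,309,74),('tip0',581,307,74),('tray',404,351,9),('tub',404,256,50),('bottle',486,277,140),('glue',633,300,85),('blockcorners',204,311,18),('',221,277,18),('',300,315,18),('',282,347,18),('stand',511,295,10),('',513,333,10),('',597,327,10),('',595,291,10),('jar',310,330,80)]:
    print(n,onz(c,u*k,v*k,z).round(1))
c2=cam('scene')
for n,u,v,z in [('top1',158,164,64),('top0',131,158,64),('core',375,222,33),('used',347,205,33),('tub',237,224,50),('tray',255,176,9)]:
    print('s',n,onz(c2,u,v,z).round(1))
a=cv2.resize(s[140:210,85:215],None,fx=5,fy=5,interpolation=cv2.INTER_CUBIC)
b=cv2.resize(s[175:255,310:440],None,fx=3,fy=3,interpolation=cv2.INTER_CUBIC)
b=cv2.copyMakeBorder(b,0,0,0,a.shape[1]-b.shape[1],cv2.BORDER_CONSTANT)
save('crop',np.vstack([a,b]))
E
```

```text
core [555.9 330. ]
used [523.8 258.2]
top1 [ 550.2 -262.4]
top0 [ 553.5 -338.3]
tip1 [ 546.7 -260.1]
tip0 [ 551.9 -337.3]
tray [468.7  -6.2]
tub [649.9  -2.8]
bottle [ 592.1 -149.9]
glue [ 565.1 -431.6]
blockcorners [539.4 388. ]
 [608.1 359.3]
 [534.9 199.3]
 [471.4 231.4]
stand [ 584.  -217.2]
 [ 508.  -220.3]
 [ 523.  -386.4]
 [ 595.3 -384.9]
jar [498.4 168.9]
s top1 [ 553.7 -251.6]
s top0 [ 553.8 -332.6]
s core [560.1 335.7]
s used [527.1 262.2]
s tub [669.9   8.2]
s tray [479.2   2.3]
```

View pics/crop.png

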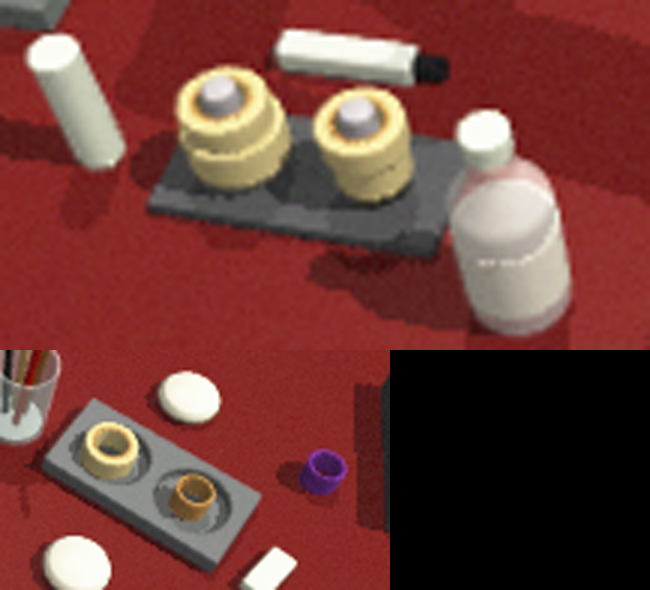

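The brown core stands in the +y bay, near the eraser (top view 232,302). The cream used roll at (268,319) is in the other bay. The pink and purple cores at (210,243), (249,226) and (175,335) lie outside the block, so they are decoys. In the scene crop, the left post (post0, by the glue stick) has the wider bottom roll with the visible step, so that is the wide roll. The right post has the thin roll.

```bash
python3 -m creep '0.034 0.014 -0.003 0 0 0.117 100;0.034 0.014 -0.003 0 0 0.117 100;0.034 0.014 -0.003 0 0 0.117 100;0.034 0.014 -0.003 0 0 0.117 100;0.034 0.014 -0.003 0 0 0.117 100;0.034 0.014 -0.003 0 0 0.117 100;0.034 0.014 -0.003 0 0 0.117 100;0.034 0.014 -0.003 0 0 0.117 100'
python3 -m creep '0.034 0.014 -0.003 0 0 0.117 100;0.034 0.014 -0.003 0 0 0.117 100;0.034 0.014 -0.003 0 0 0.117 100;0 0 0 0 0 0 100;0 0 0 0 0 0 100'
cat >> h.py <<'E'
def look(name,crop=None):
    c=cam('wrist'); im=viewer.capture('wrist'); np.save(name+'.npy',im); np.savez(name+'_c.npz',**c); save(name,im); return c,im
E
python3 - <<'E'
from h import *
o=readout.get_obs();print(o['tool_pos'],o['tcp_rot'],o['time'])
c,im=look('w1')
for p in [(552,-337,74),(552,-337,64),(547,-260,74)]: print(proj(c,p))
E
```

```text
time: 0.77
tool_pos: [452.9, -380.3, 267.7]
tcp_rot: [-3.141, -0.0, 1.291]
contact_force: [0.2, 0.5, -0.0]
grip_width: 91.6
finger_force: 0.0
time: 1.18
tool_pos: [554.7, -337.9, 257.8]
tcp_rot: [-3.14, -0.001, 1.639]
contact_force: [-0.4, -0.2, 0.2]
grip_width: 91.4
finger_force: 0.0
[ 554.69650158 -337.88656975  257.75916249] [-3.14005330e+00 -1.35405247e-03  1.63867820e+00] 1.1833
[259.2694353  186.50317035]
[259.31577701 184.04442277]
[259.45128147 111.00030946]
```

View pics/w1.png

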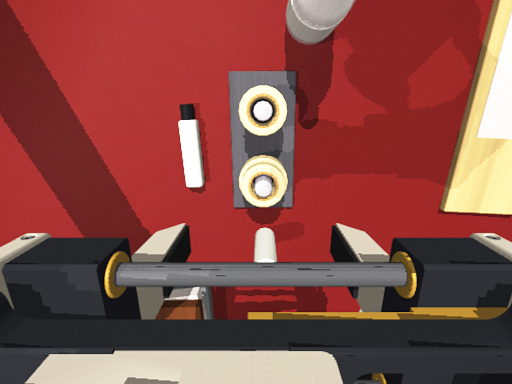

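The wrist view shows the stand from above: post0 with the wide roll and narrow roll at (263,185), post1 at (263,110), and the paint tube to the left.

Run:
```python
from h import *
im=np.load('w1.npy'); c=dict(np.load('w1_c.npz'))
hsv=cv2.cvtColor(im,cv2.COLOR_RGB2HSV)
white=((hsv[...,1]<60)&(hsv[...,2]>140)).astype(np.uint8)
n,l,s,ce=cv2.connectedComponentsWithStats(white)
for i in range(1,n):
    x,y=ce[i]
    if 230<x<300 and 70<y<215 and s[i,4]>20: print('tip',ce[i],s[i],onz(c,x,y,74))
cream=((hsv[...,0]>12)&(hsv[...,0]<32)&(hsv[...,1]>60)&(hsv[...,2]>120)).astype(np.uint8)
n,l,s,ce=cv2.connectedComponentsWithStats(cream)
for i in range(1,n):
    x,y=ce[i]
    if 220<x<310 and 60<y<215 and s[i,4]>60:
        X,Y,W,H=s[i,:4]; print('roll',s[i],onz(c,X+W/2-.5,Y+H/2-.5,64),onz(c,X,Y+H/2,64),onz(c,X+W-1,Y+H/2,64))
print(onz(c,229,71,10),onz(c,296,71,10),onz(c,294,208,10),onz(c,234,207,10))
```

```text
tip [261.82671082 109.200883  ] [238  86  50  49 906] [ 549.21352771 -258.15523765]
tip [262.38926174 110.39597315] [253 101  20  20 298] [ 549.8437747  -259.23656945]
tip [260.54503991 179.91448119] [238 158  48  48 877] [ 552.86258504 -329.66500288]
tip [262.82828283 186.37710438] [254 176  18  21 297] [ 555.78390446 -336.59948134]
roll [246  93  34  35 395] [ 549.98905157 -258.83864421] [ 533.24644592 -260.46764303] [ 566.79602265 -258.18108429]
roll [241 112  46  24  71] [ 551.96115593 -272.05995497] [ 528.79002903 -274.14363639] [ 575.19570082 -270.97600555]
roll [239 155  49  52 381] [ 555.77121783 -332.69334069] [ 529.45873715 -335.07098233] [ 582.15362909 -331.44883798]
roll [248 171  32  30 359] [ 556.72914455 -338.34636064] [ 539.65523056 -340.09622795] [ 573.88084125 -337.74208796]
[ 508.36594601 -218.12635703] [ 586.14573566 -212.84791096] [ 601.66668894 -381.88095902] [ 520.81159576 -386.01940177]
```

```bash
python3 -m creep '0.001 0.001 -0.035 0 0 0.005 100;0 0 -0.035 0 0 0 100;0 0 -0.035 0 0 0 100;0 0 -0.022 0 0 0 100;0 0 -0.014 0 0 0 100;0 0 0 0 0 0 100'
python3 -m creep '0 0 0 0 0 0 45;0 0 0 0 0 0 45;0 0 0 0 0 0 45;0 0 0 0 0 0 45;0 0 0 0 0 0 45;0 0 0 0 0 0 45;0 0 0 0 0 0 45;0 0 0 0 0 0 45'
```

```text
time: 1.73
tool_pos: [551.6, -338.3, 114.7]
tcp_rot: [-3.136, -0.005, 1.638]
contact_force: [-0.7, 0.5, 0.2]
grip_width: 92.0
finger_force: 0.0
time: 2.4
tool_pos: [554.6, -338.4, 118.6]
tcp_rot: [3.141, 0.0, 1.641]
contact_force: [-0.4, 0.3, 2.3]
grip_width: 48.7
finger_force: 30.0
```

```bash
python3 -m creep '0 0 0.015 0 0 0 45;0 0 0.03 0 0 0 45;0 0 0.035 0 0 0 45;0 0 0.035 0 0 0 45;0 0.02 0.02 0 0 0 45;-0.008 0.034 0 0 0 0 45;-0.008 0.034 0 0 0 0 45;-0.008 0.034 0 0 0 0 45'
python3 -m creep '-0.01 0.034 0 0 0 0 45;-0.01 0.034 0 0 0 0 45;-0.01 0.034 0 0 0 0 45;-0.01 0.034 0 0 0 0 45;-0.01 0.034 0 0 0 0 45;-0.008 0.034 0 0 0 0 45;0 0.008 0 0 0 0 45;0 0 0 0 0 0 45'
python3 - <<'E'
from h import *
c,im=look('w2'); t=viewer.capture('top'); np.save('t2.npy',t)
s=viewer.capture('scene')
save('v2',np.hstack([im[:,60:440],cv2.resize(s[130:260,60:290],(420,384))])[:, :800])
for x in (-55,55):
  for y in(-65,65): print(proj(c,(472+x,-4+y,14)))
E
```

```text
time: 3.07
tool_pos: [529.8, -215.2, 253.4]
tcp_rot: [3.141, 0.0, 1.64]
contact_force: [0.9, -0.2, -0.6]
grip_width: 48.5
finger_force: 30.0
time: 3.73
tool_pos: [472.0, -2.4, 253.5]
tcp_rot: [3.141, -0.0, 1.644]
contact_force: [-0.1, -1.2, -0.8]
grip_width: 48.5
finger_force: 30.0
[216.45218182 220.65558648]
[219.25451642 120.28188944]
[298.23129054 226.23441515]
[310.72240404 127.25760526]
```

View pics/v2.png

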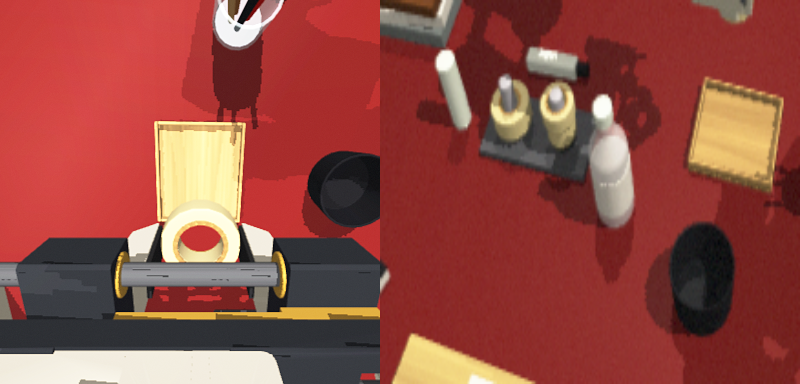

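The picture shows the narrow roll held level between the fingers, with the tray just under it (corners about 215,122 / 305,123 / 218,218) as predicted. The wide roll is still on post0.

```bash
python3 -m creep '-0.001 -0.003 -0.035 0 0 0 45;0 0 -0.035 0 0 0 45;0 0 -0.035 0 0 0 45;0 0 -0.032 0 0 0 45;0 0 -0.02 0 0 0 45;0 0 -0.01 0 0 0 45;0 0 -0.004 0 0 0 45;0 0 0 0 0 0 45'
python3 -m creep '0 0 -0.003 0 0 0 45;0 0 0 0 0 0 45;0 0 0 0 0 0 60;0 0 0 0 0 0 60;0 0 0 0 0 0 60'
```

```text
time: 4.55
tool_pos: [471.4, -8.5, 81.3]
tcp_rot: [-3.14, -0.0, 1.639]
contact_force: [-0.8, 0.3, -1.2]
grip_width: 48.5
finger_force: 30.0
time: 4.97
tool_pos: [471.8, -7.4, 79.8]
tcp_rot: [3.14, 0.0, 1.641]
contact_force: [0.7, 0.4, 0.4]
grip_width: 54.8
finger_force: 0.0
```

```bash
python3 -m creep '0 0 0.02 0 0 0 60;0 0 0.035 0 0 0 60;0 0 0.04 0 0 0 60;0 0 0.04 0 0 0 60;0 0 0.035 0 0 0 60;0.0085 0.034 0 0 0 -0.048 60;0.0085 0.034 0 0 0 -0.048 70;0.0085 0.034 0 0 0 -0.048 80'
python3 -m creep '0.0085 0.034 0 0 0 -0.048 100;0.0085 0.034 0 0 0 -0.048 100;0.0085 0.034 0 0 0 -0.048 100;0.0085 0.034 0 0 0 -0.048 100;0.0085 0.034 0 0 0 -0.048 100;0.0085 0.034 0 0 0 -0.048 100;0.0085 0.034 0 0 0 -0.048 100;0 0 0 0 0 0 100'
python3 - <<'E'
from h import *
o=readout.get_obs();print(o['tool_pos'],o['tcp_rot'])
c,im=look('w3')
print(proj(c,(557,332,33)))
save('w3b',im[:300])
E
```

```text
time: 5.63
tool_pos: [497.3, 95.5, 250.8]
tcp_rot: [3.139, -0.0, 1.493]
contact_force: [0.4, -0.7, -0.2]
grip_width: 63.9
finger_force: 0.0
time: 6.3
tool_pos: [556.3, 338.3, 248.8]
tcp_rot: [-3.141, -0.003, 1.163]
contact_force: [-0.6, -0.2, -0.2]
grip_width: 91.6
finger_force: 0.0
[556.32241766 338.26262853 248.76755162] [-3.14145528e+00 -2.75383125e-03  1.16278160e+00]
[263.33539533 184.27911319]
```

View pics/w3b.png

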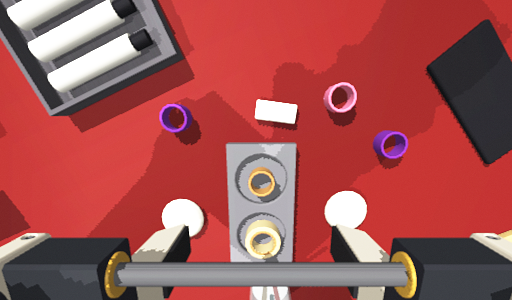

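The brown core is at (261,184) in the +y bay, with the used roll at (265,239), the pebbles at (183,217) and (346,209), and the eraser at (276,111). The pink and purple cores are clear of it.

```bash
cat > m.py <<'E'
from h import *
import sys
im=np.load(sys.argv[1]+'.npy'); c=dict(np.load(sys.argv[1]+'_c.npz'))
hsv=cv2.cvtColor(im,cv2.COLOR_RGB2HSV).astype(int)
H,S,V=hsv[...,0],hsv[...,1],hsv[...,2]
br=((H>8)&(H<26)&(S>90)).astype(np.uint8); br[230:]=0
for cn in cv2.findContours(br,cv2.RETR_EXTERNAL,cv2.CHAIN_APPROX_NONE)[0]:
    if 60<cv2.contourArea(cn)<2500: (x,y),r=cv2.minEnclosingCircle(cn); print('brown',x,y,r,onz(c,x,y,33),onz(c,x+r,y,33)-onz(c,x-r,y,33))
g=((S<50)&(V>60)&(V<190)).astype(np.uint8); g[265:]=0
lab=cv2.connectedComponents(g)[1]
# bay rim: grey block face, biggest component near block
cs,hi=cv2.findContours(g,cv2.RETR_CCOMP,cv2.CHAIN_APPROX_NONE)
for cn in cs:
    if cv2.contourArea(cn)>500:
        e=cv2.fitEllipse(cn); print('grey',cv2.boundingRect(cn),cv2.contourArea(cn),cv2.boxPoints(cv2.minAreaRect(cn)).round().tolist(),e,onz(c,*e[0],18))
w=((S<40)&(V>190)).astype(np.uint8)
for cn in cv2.findContours(w,cv2.RETR_EXTERNAL,cv2.CHAIN_APPROX_NONE)[0]:
    (x,y),r=cv2.minEnclosingCircle(cn)
    if 10<r<35 and y<235: print('white',x,y,r,onz(c,x,y,14))
for p in [(226,143),(297,144)]: print('corner',onz(c,*p,18))
E
python3 m.py w3
python3 - <<'E'
from h import *
im=np.load('w3.npy'); save('w3c',cv2.resize(im[130:280,195:330],None,fx=4,fy=4,interpolation=cv2.INTER_CUBIC))
E
```

```text
brown 261.0 181.5 14.8071928024292 [555.80024617 336.23717635] [ 32.24361268 -13.92892029]
grey (118, 143, 285, 122) 7841.0 [[118.0, 143.0], [402.0, 143.0], [402.0, 264.0], [118.0, 264.0]] ((274.856689453125, 209.11550903320312), (119.75187683105469, 355.764404296875), 88.82308959960938) [556.13889064 291.95403372]
grey (244, 218, 38, 42) 1217.5 [[244.0, 259.0], [244.0, 218.0], [281.0, 218.0], [281.0, 259.0]] ((262.2484130859375, 238.99655151367188), (37.647491455078125, 41.24271011352539), 176.17230224609375) [524.56846083 259.44692156]
grey (247, 164, 29, 34) 716.0 [[247.0, 197.0], [247.0, 164.0], [275.0, 164.0], [275.0, 197.0]] ((260.7650451660156, 181.1481170654297), (28.203018188476562, 32.41704177856445), 177.19190979003906) [554.20425909 333.15905305]
grey (0, 0, 177, 116) 5177.0 [[-3.0, 30.0], [133.0, -37.0], [178.0, 53.0], [41.0, 120.0]] ((86.05264282226562, 51.61720657348633), (100.17999267578125, 149.83863830566406), 80.98995208740234) [437.61678055 541.53461461]
grey (10, 0, 96, 46) 1202.0 [[10.0, 19.0], [90.0, -27.0], [105.0, -0.0], [25.0, 46.0]] ((49.79462814331055, 19.80150604248047), (23.079042434692383, 100.08641052246094), 67.42700958251953) [419.81439856 582.06432043]
white 270.5 199.5 12.747649192810059 [555.64844436 304.88402663]
white 294.0 156.0 11.000100135803223 [603.72513898 345.2438681 ]
white 273.0 144.5 14.009025573730469 [585.48203249 368.32306418]
white 275.5 111.0 21.52334213256836 [603.01808877 402.93500854]
white 38.0 6.0 31.57540512084961 [414.05964148 599.58918041]
corner [534.74346213 392.69479984]
corner [612.01375562 358.02409853]
```

View pics/w3c.png

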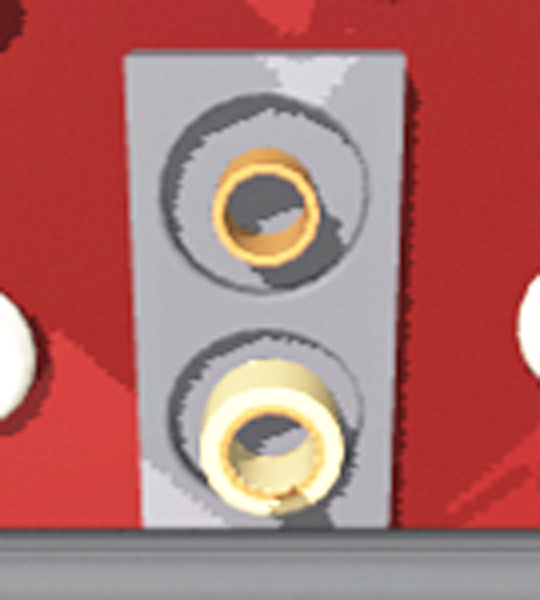

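The crop shows the core's top ring centred at (261.7,183.4) and the bay rim centred at about (261.4,178.5). The core sits in the middle of its bay.

Run:
```python
from h import *
c=dict(np.load('w3_c.npz'))
print('core',onz(c,261.7,183.4,33))
b1=onz(c,261.4,178.5,18); print('bay',b1, 'width',np.linalg.norm(onz(c,195+161/4,178.5,18)-onz(c,195+370/4,178.5,18)))
A=onz(c,226.2,143.2,18);B=onz(c,296.5,143.2,18);x=(B-A);print(np.linalg.norm(x));x/=np.linalg.norm(x);y=np.array([-x[1],x[0]])
print('yaw',np.arctan2(x[1],x[0]),'bay from edge',(A+B)/2-44.5*y)
for p in [(183,217),(346,209)]:
    q=onz(c,*p,12)-b1; print('pebble',q@x,q@y)
```

```text
core [555.64132309 333.76585137]
bay [556.26842502 335.9581521 ] width 64.77292329806585
83.819994729268
yaw -0.40782454050187567 bay from edge [555.68421316 334.91465944]
pebble -103.389212274385 -53.79396834938861
pebble 110.69727811321641 -42.52268493732158
```

```bash
python3 -m creep '0 0 -0.03 0 0 0 100;0 0 -0.04 0 0 0 100;0 0 -0.04 0 0 0 80;0 0 -0.025 0 0 0 75;0 0 -0.005 0 0 0 70;0 0 0 0 0 0 65;0 0 0 0 0 0 65'
```

```text
time: 6.93
tool_pos: [557.4, 332.5, 111.0]
tcp_rot: [3.14, -0.002, 1.161]
contact_force: [-0.4, 1.0, -0.2]
grip_width: 63.0
finger_force: 0.0
```

```bash
python3 -m creep '-0.002 0.001 -0.015 0 0 0 65;0 0 -0.009 0 0 0 65;0 0 0 0 0 0 65;0 0 0 0 0 0 28;0 0 0 0 0 0 28;0 0 0 0 0 0 28;0 0 0 0 0 0 28;0 0 0 0 0 0 28'
python3 -m creep '0 0 0 0 0 0 28;0 0 0.01 0 0 0 28;0 0 0.02 0 0 0 28;0 0 0.03 0 0 0 28;0 0 0.04 0 0 0 28;0 0 0.04 0 0 0 28;0 0 0.02 0 0 0 28;0 0 0 0 0 0 28'
```

```text
time: 7.6
tool_pos: [554.7, 333.7, 85.8]
tcp_rot: [3.141, -0.001, 1.161]
contact_force: [-0.1, -0.7, 0.7]
grip_width: 30.8
finger_force: 0.0
time: 8.27
tool_pos: [556.2, 334.5, 252.6]
tcp_rot: [3.134, -0.009, 1.161]
contact_force: [0.7, 0.2, 0.1]
grip_width: 30.4
finger_force: 30.0
```

```bash
python3 -m creep '0.01 -0.034 0 0 0 0 28;0.01 -0.034 0 0 0 0 28;0.01 -0.034 0 0 0 0 28;0.01 -0.034 0 0 0 0 28;0.01 -0.034 0 0 0 0 28;0.01 -0.034 0 0 0 0 28;0.01 -0.034 0 0 0 0 28;0.01 -0.034 0 0 0 0 28'
python3 -m creep '0.01 -0.034 0 0 0 0 28;0.009 -0.028 0 0 0 0 28;0 0 0 0 0 0 28;0 0 0 0 0 0 28'
python3 - <<'E'
from h import *
o=readout.get_obs();print(o['tool_pos'])
im=np.load('top.npy');c=cam('top');hsv=cv2.cvtColor(im,cv2.COLOR_RGB2HSV)
m=(hsv[...,2]<60).astype(np.uint8); m[:135]=0;m[200:]=0;m[:,:235]=0;m[:,285:]=0
m=cv2.morphologyEx(m,cv2.MORPH_OPEN,np.ones((3,3)))
cn=max(cv2.findContours(m,0,2)[0],key=cv2.contourArea);(x,y),r=cv2.minEnclosingCircle(cn);print(x,y,r,cv2.boundingRect(cn),onz(c,x,y,50),onz(c,x,y,25))
c,im=look('w4'); hsv=cv2.cvtColor(im,cv2.COLOR_RGB2HSV)
m=((hsv[...,2]<75)&(hsv[...,1]<110)).astype(np.uint8);m[225:]=0
for cn in cv2.findContours(m,0,2)[0]:
    if cv2.contourArea(cn)>300: (x,y),r=cv2.minEnclosingCircle(cn);print(x,y,r,cv2.boundingRect(cn),onz(c,x,y,50))
print(proj(c,(652,0,50)))
E
```

```text
time: 8.93
tool_pos: [634.3, 59.9, 244.8]
tcp_rot: [-3.141, 0.0, 1.161]
contact_force: [0.4, 0.1, 0.1]
grip_width: 30.5
finger_force: 30.0
time: 9.27
tool_pos: [653.3, -2.2, 244.4]
tcp_rot: [-3.14, 0.0, 1.158]
contact_force: [0.5, -0.4, -0.3]
grip_width: 30.6
finger_force: 30.0
[653.30595815  -2.1576918  244.38481479]Traceback (most recent call last):
  File "<stdin>", line 6, in <module>
ValueError: max() iterable argument is empty
```

Run:
```python
from h import *
c,im=look('w4')
print(proj(c,(652,-2,50)), [proj(c,(652+45*np.cos(a),-2+45*np.sin(a),50)).round() for a in np.arange(0,6.2,1.57)])
```

```text
[259.86499867 184.36541554] [array([298., 168.]), array([243., 147.]), array([223., 200.]), array([275., 219.])]
```

View pics/w4.png

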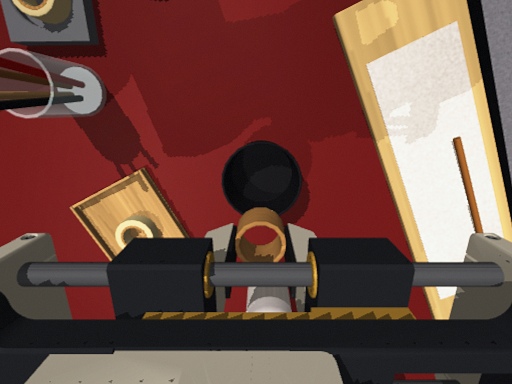

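The tub rim spans columns 222–301 and rows 141–219, directly under the held core. The narrow roll lies in the tray at (137,236).

```bash
python3 -m creep '0.001 0.003 -0.035 0 0 0 28;0 0 -0.035 0 0 0 28;0 0 -0.035 0 0 0 28;0 0 -0.02 0 0 0 28;0 0 -0.013 0 0 0 28;0 0 0 0 0 0 28;0 0 0 0 0 0 40;0 0 0 0 0 0 40'
python3 -m creep '0 0 0 0 0 0 40;0 0 0.02 0 0 0 40;0 0 0.03 0 0 0 40;0 0 0.04 0 0 0 60;0 0 0.04 0 0 0 100;0 0 0.01 0 0 0 100'
```

```text
time: 9.98
tool_pos: [655.0, 3.5, 108.6]
tcp_rot: [3.14, -0.001, 1.162]
contact_force: [-0.1, -1.1, 0.5]
grip_width: 36.2
finger_force: 0.0
time: 10.48
tool_pos: [656.7, 2.6, 256.5]
tcp_rot: [3.128, -0.004, 1.161]
contact_force: [0.7, 0.4, 1.0]
grip_width: 52.6
finger_force: 0.0
```

```bash
python3 -m creep '-0.01 -0.034 0 0 0 0.048 100;-0.01 -0.034 0 0 0 0.048 100;-0.01 -0.034 0 0 0 0.048 100;-0.01 -0.034 0 0 0 0.048 100;-0.01 -0.034 0 0 0 0.048 100;-0.01 -0.034 0 0 0 0.048 100;-0.01 -0.034 0 0 0 0.048 100;-0.01 -0.034 0 0 0 0.048 100'
python3 -m creep '-0.01 -0.034 0 0 0 0.048 100;-0.01 -0.034 0 0 0 0.048 100;0 0 0 0 0 0 100;0 0 0 0 0 0 100;0 0 0 0 0 0 100'
python3 - <<'E'
from h import *
c,im=look('w5')
p=proj(c,(556,-337,45)); print(p,proj(c,(585,-337,45)),proj(c,(527,-337,45)))
x,y=p.astype(int)
save('w5c',cv2.resize(im[y-45:y+35,x-40:x+40],None,fx=6,fy=6,interpolation=cv2.INTER_CUBIC)); print(x-40,y-45)
E
```

```text
time: 11.15
tool_pos: [573.9, -271.0, 248.8]
tcp_rot: [3.139, 0.001, 1.547]
contact_force: [0.8, -0.3, 0.1]
grip_width: 91.6
finger_force: 0.0
time: 11.57
tool_pos: [554.6, -337.0, 248.0]
tcp_rot: [3.14, 0.0, 1.64]
contact_force: [1.1, -0.4, 0.6]
grip_width: 91.9
finger_force: 0.0
[262.41700859 182.58435333] [287.77891734 184.28072982] [236.95379563 180.88120092]
222 137
```

View pics/w5c.png

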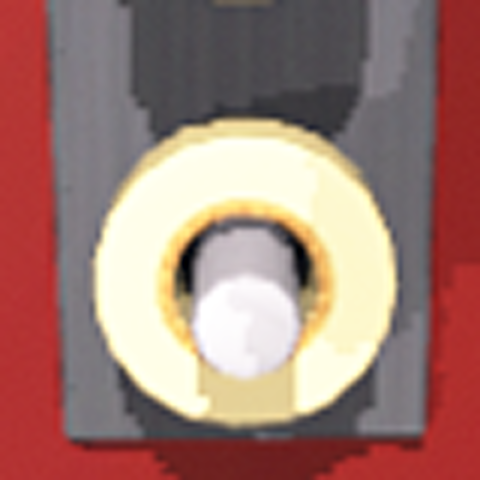

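The crop shows the wide roll alone on the post, its top centred at about (246,278) in the crop, i.e. (263,183) in the image. That puts it near (556.7,-337.7).

```bash
python3 -m creep '0.002 -0.001 -0.03 0 0 0 100;0 0 -0.04 0 0 0 100;0 0 -0.04 0 0 0 100;0 0 -0.025 0 0 0 100;0 0 -0.01 0 0 0 100;0 0 0 0 0 0 100;0 0 0 0 0 0 100'
python3 - <<'E'
from h import *
E
```

```text
time: 12.2
tool_pos: [557.5, -337.9, 103.5]
tcp_rot: [3.14, 0.001, 1.642]
contact_force: [0.2, 0.2, 0.6]
grip_width: 92.1
finger_force: 0.0
```

```bash
python3 -m creep '-0.001 0 -0.005 0 0 0 100;0 0 0 0 0 0 100;0 0 0 0 0 0 50;0 0 0 0 0 0 50;0 0 0 0 0 0 50;0 0 0 0 0 0 50;0 0 0 0 0 0 50;0 0 0 0 0 0 50'
python3 -m creep '0 0 0 0 0 0 50;0 0 0 0 0 0 50;0 0 0 0 0 0 50'
```

```text
time: 12.87
tool_pos: [555.5, -338.5, 97.4]
tcp_rot: [3.141, 0.0, 1.641]
contact_force: [-0.6, -0.2, 0.8]
grip_width: 56.8
finger_force: 7.8
time: 13.12
tool_pos: [555.5, -338.5, 97.3]
tcp_rot: [3.141, 0.0, 1.641]
contact_force: [0.0, 0.4, 1.3]
grip_width: 56.4
finger_force: 30.0
```

```bash
python3 -m creep '0 0 0.01 0 0 0 50;0 0 0.015 0 0 0 50;0 0 0.02 0 0 0 50;0 0 0.025 0 0 0 50;0 0 0.03 0 0 0 50;0 0 0.03 0 0 0 50;0 0 0.025 0 0 0 50;0 0 0 0 0 0 50'
python3 -m creep '0 0.015 0 0 0 0 50;0 0.025 0 0 0 0 50;0 0.034 0 0 0 -0.025 50;0 0.034 0 0 0 -0.025 50;0 0.034 0 0 0 -0.025 50;0 0.034 0 0 0 -0.025 50;0 0.034 0 0 0 -0.025 50;0 0.034 0 0 0 -0.025 50'
python3 -m creep '0 0.034 0 0 0 -0.025 50;0 0.034 0 0 0 -0.025 50;0 0.034 0 0 0 -0.025 50;0 0.034 0 0 0 -0.025 50;0 0.034 0 0 0 -0.025 50;0 0.034 0 0 0 -0.025 50;0 0.034 0 0 0 -0.025 50;0 0.034 0 0 0 -0.025 50'
python3 -m creep '0 0.034 0 0 0 -0.025 50;0 0.034 0 0 0 -0.025 50;0 0.034 0 0 0 -0.025 50;0 0.034 0 0 0 -0.025 50;0 0.017 0 0 0 -0.025 50;0 0.005 0 0 0 0 50;0 0 0 0 0 0 50;0 0 0 0 0 0 50'
python3 - <<'E'
from h import *
c,im=look('w6')
b=(556,335.4)
print(proj(c,(*b,18)))
save('w6c',cv2.resize(im[130:290,180:340],None,fx=3.7,fy=3.7,interpolation=cv2.INTER_CUBIC))
E
```

```text
time: 13.78
tool_pos: [556.9, -339.4, 259.4]
tcp_rot: [3.133, 0.007, 1.641]
contact_force: [1.0, -0.3, -0.0]
grip_width: 56.3
finger_force: 30.0
time: 14.45
tool_pos: [554.9, -92.7, 252.2]
tcp_rot: [-3.141, -0.0, 1.489]
contact_force: [-0.1, 0.5, 0.2]
grip_width: 56.2
finger_force: 30.0
time: 15.12
tool_pos: [554.9, 179.2, 252.2]
tcp_rot: [-3.141, 0.0, 1.29]
contact_force: [0.6, -0.3, -0.4]
grip_width: 56.4
finger_force: 30.0
time: 15.78
tool_pos: [555.3, 334.8, 251.9]
tcp_rot: [-3.141, 0.001, 1.166]
contact_force: [0.1, -0.6, -1.3]
grip_width: 56.2
finger_force: 30.0
[261.03763668 174.86651494]
```

View pics/w6c.png

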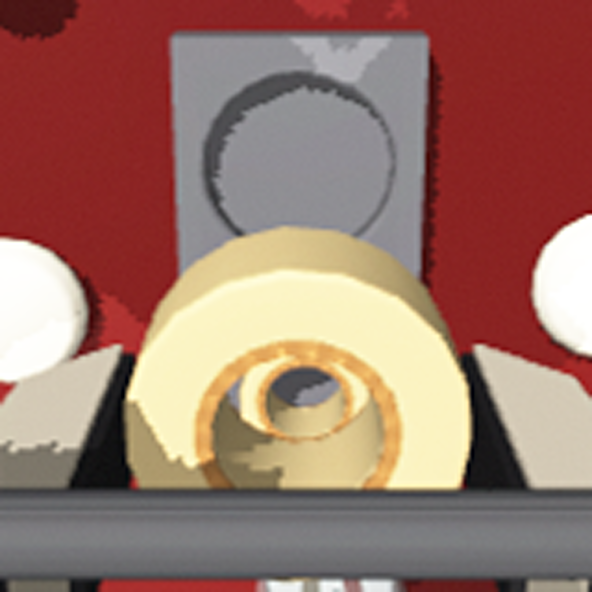

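The roll is held level and the emptied bay is visible ahead of it. The rim spans 203–396 in the crop, with its centre near (261,174.6) in the image, matching the prediction (261.0,174.9).

Run:
```python
from h import *
c=dict(np.load('w6_c.npz')); o=readout.get_obs(); t=o['tool_pos']; yw=o['tcp_rot'][2]; print(t)
ex=np.array([np.cos(yw),np.sin(yw)]); ey=np.array([np.sin(yw),-np.cos(yw)]); z=t[2]-52.3
f=lambda u,v:180+u/3.7
for n,u,v in [('front',299.5,268),('left',127,415),('right',472,415),('boretop',299,355)]:
    q=onz(c,180+u/3.7,130+v/3.7,z)-t[:2]; print(n,(q@ex).round(1),(q@ey).round(1))
```

```text
[555.55014474 334.28868039 252.13743227]
front 28.5 -0.7
left 3.4 -28.4
right 3.5 27.1
boretop 14.0 -0.7
```

```bash
python3 -m creep '0.001 0.001 -0.03 0 0 0 50;0 0 -0.04 0 0 0 50;0 0 -0.035 0 0 0 50;0 0 -0.025 0 0 0 50;0 0 -0.015 0 0 0 50;0 0 0 0 0 0 50;0 0 0 0 0 0 50'
```

```text
time: 16.42
tool_pos: [556.7, 335.2, 107.1]
tcp_rot: [-3.141, 0.001, 1.164]
contact_force: [-0.3, -0.1, -0.3]
grip_width: 56.4
finger_force: 30.0
```

```bash
python3 -m creep '0 0 -0.006 0 0 0 50;0 0 -0.003 0 0 0 50;0 0 -0.002 0 0 0 50;0 0 -0.002 0 0 0 50;0 0 -0.002 0 0 0 50;0 0 0 0 0 0 50'
python3 -m creep '0 0 -0.001 0 0 0 50;0 0 -0.001 0 0 0 50;0 0 -0.001 0 0 0 50;0 0 -0.001 0 0 0 50;0 0 0 0 0 0 50'
```

```text
time: 16.92
tool_pos: [556.3, 336.6, 92.1]
tcp_rot: [-3.142, 0.0, 1.166]
contact_force: [-0.1, 0.9, -0.6]
grip_width: 56.0
finger_force: 30.0
time: 17.33
tool_pos: [556.3, 336.6, 88.0]
tcp_rot: [-3.141, 0.0, 1.166]
contact_force: [-0.2, 0.4, -0.9]
grip_width: 56.2
finger_force: 30.0
```

No contact so far, so the roll is inside the rim. I'll ease down the last 2.5 mm and release.

```bash
python3 -m creep '0 0 -0.001 0 0 0 50;0 0 -0.001 0 0 0 50;0 0 -0.0005 0 0 0 50;0 0 0 0 0 0 50;0 0 0 0 0 0 50'
python3 -m creep '0 0 0 0 0 0 70;0 0 0 0 0 0 75;0 0 0 0 0 0 75;0 0 0.01 0 0 0 75;0 0 0.03 0 0 0 75;0 0 0.04 0 0 0 75;0 0 0.04 0 0 0 75;0 0 0.04 0 0 0 75'
python3 -m creep '-0.02 -0.02 0 0 0 0 75;-0.02 -0.02 0 0 0 0 75;-0.02 -0.02 0 0 0 0 75;0 0 0 0 0 0 75'
python3 - <<'E'
from h import *
c,im=look('w7'); s=viewer.capture('scene'); t=viewer.capture('top')
A=im[100:260,170:350]; A=cv2.resize(A,None,fx=2.2,fy=2.2)
B=cv2.resize(s[140:260,90:430],(680,240)); A=cv2.copyMakeBorder(A,0,0,0,680-A.shape[1],cv2.BORDER_CONSTANT)
save('fin',np.vstack([A[:352],B]))
print(proj(c,(556,335.4,33)),[proj(c,(556+29*np.cos(a),335.4+29*np.sin(a),33)).round(1) for a in np.arange(0,6.2,1.57)-.408])
E
```

```text
time: 17.75
tool_pos: [556.4, 336.6, 85.7]
tcp_rot: [3.142, 0.0, 1.166]
contact_force: [-0.7, -0.7, -0.6]
grip_width: 56.2
finger_force: 30.0
time: 18.42
tool_pos: [556.1, 336.5, 248.3]
tcp_rot: [3.141, -0.0, 1.166]
contact_force: [1.2, 0.4, -0.2]
grip_width: 69.2
finger_force: 0.0
time: 18.75
tool_pos: [492.8, 273.9, 246.5]
tcp_rot: [-3.14, 0.003, 1.165]
contact_force: [0.8, 0.3, 0.3]
grip_width: 69.1
finger_force: 0.0
[292.41573655 106.40431095] [array([319.2, 106.5]), array([293.5,  77.4]), array([265.6, 106.3]), array([291.4, 133.7])]
```

View pics/fin.png

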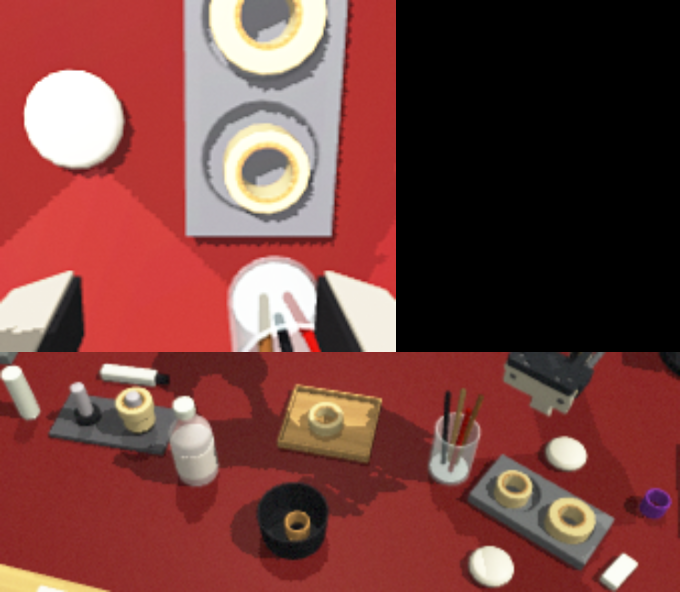

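The wide roll's edges (265, 318.6, bottom 134) match the prediction for a roll flat in the bay (265.6, 319.2, 133.7). The core is in the tub, the narrow roll is in the tray, and everything else is in place.

```bash
python3 -m creep '0 0 0 0 0 0 75;0 0 0 0 0 0 75;0 0 0 0 0 0 75;0 0 0 0 0 0 75;0 0 0 0 0 0 75;0 0 0 0 0 0 75' && python3 -c "
from plant import order
print(order.close_job())"
```

```text
time: 19.4
tool_pos: [496.5, 276.7, 245.5]
tcp_rot: [-3.141, 0.0, 1.166]
contact_force: [-0.0, -0.2, 0.8]
grip_width: 69.0
finger_force: 0.0
the job is handed in; nothing more can be done
None
```

I handed the job in after about 19 s of the 69 s allowed: the core is in the tub, the narrow roll is flat in the tray and the wide roll is flat in the emptied bay; the final pictures show nothing else out of place, but the hand-in gave no verdict.

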